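Find the vial case that rattles and show it to the scanner

ROBOT

A 6-joint arm with a two-finger parallel gripper is mounted at the origin on the work surface. World frame = base frame: x ahead of the robot, y to its left, z up, the work surface at z = 0. Lengths are in m, angles in rad, forces in N, time in s.
With the tool pointing down it reaches from about 0.35 to 0.875 m from the base axis. Payload 15.5 kg.
Tool frame: the origin (TCP) lies on the centre line of the jaws, within the pads' length; the fingertips stand 14 mm ahead of it and the grasp point (between the pads) lies 5 mm behind it; z points along the fingers, y is the line along which they close (so a half turn about z gives the same grasp; the last joint's range is limited). The gripper opens to 85 mm and grips with 20 to 120 N. Pads are 22 mm wide; open, the fingers measure 114 mm over their backs; the gripper's body (76 mm by 85 mm) begins 54 mm behind the grasp point. The pads swing forward as they close: fully open they stand 13 mm farther back than shut.
Start: joints at [-1.393, 0.494, 1.345, -0, 1.302, -0.096], TCP at [0.168, -0.602, 0.245] pointing down, gripper open.
Joint ranges: [-2.91, 2.91], [-0.82, 2.16], [0.22, 2.67], [-1.22, 4.37], [0.12, 2.79], [-3.08, 3.08]. Speed limits (rad/s): [1.89, 1.89, 2.57, 3.01, 3.01, 3.01].

INTERFACE

Orientations are given as a 3x3 rotation matrix whose columns are the frame's x, y, z axes.
In Python, from cell import monitor, grab_frame, camera_params, order gives the robot as it stands.
- The arm moves only by the shell command python3 -m crank 'ROWS' [OPENING] [FORCE]. ROWS is JSON, one flat list of numbers, 4 for each row, row after row: the shift along the world's x, y, z in mm, then the turn about the world's z in rad. A call has 1 to 10 rows; each row is the pose to reach, as a shift and turn from the pose commanded when the call began; what a row does not reach only later rows make up. A row lasts 1/8 s, in which the tool goes at most 62.5 mm and 10.7 degrees, less where a joint would pass 70% of its speed; a pose out of reach is approached as far as the arm can. A call with a gripper value outside its range is refused whole. OPENING is the gripper's target within -1 to 1 (fully open at 1, half-way at 0, shut at -1), set as the call begins (- or left out, the last holds). The fingers move at their own pace and stop on an object; FORCE is the grip in N (left out, the last holds). Time passes only in rows, so rows that repeat a pose let the fingers close. It gives the time, the measured TCP pose, the force, the opening and the grip force at its end, in the units of the state.
- monitor.get_obs(): the state, without advancing time (a new reading comes with each control period).
- grab_frame(name): name is "scene" or "top" or "wrist"; returns the picture (480x640x3 uint8, blue, green, red); there is no depth.
- camera_params(name): a dict with "K" (3x3 intrinsics, pixels), "dist_coeffs" ([k1, k2, p1, p2, k3] as OpenCV has them; the pictures are not rectified), "extrinsics" (4x4, takes a point from world to camera coordinates). Camera axes: x right, y down, z forward; pixel columns grow to the right and rows downward; lengths in m; the calibration is good to about 2 mm. A picture is of the moment at which its call begins: read the wrist's pose just before it. camera_params takes no time and is no camera call; for the wrist camera it gives the pose at the moment of the call.
- order.close_job(): hands the job in; it is judged then, once.
The state is a dict: "t": time; "joints": joint angles; "qd": joint speeds; "effort": joint torques, N m; "ee_pos": TCP position; "orientation": TCP orientation; "force": force on the tool from outside, world axes, zero at the start; "wrist_torque": the same for the moment, N m; "grip_width": finger opening in m; "grip_force": force on a finger pad.
Only numpy, scipy, OpenCV 4.12 (cv2) and the standard library are available. Lean on these libraries where they do the work, as an engineer would, in place of code of your own. Each camera call takes 0.05 s, during which the arm holds its last target. There are 200 camera calls.

TASK

One of the three sealed vial cases on the packing bench has a vial loose inside. Pick the cases up one at a time and shake each end to end so that anything loose runs to and fro, until you have found the one that rattles; any sound case goes back down upright where it stood. Finish while still holding the rattling case, clear of everything, level and still, with its label squarely facing the middle of the scanner's window about 8 cm away, and leave the scanner and the other things on the bench undisturbed.

Things in the scene. Friction and masses are not known exactly. Their poses are not given: they have to be found in the camera images.
- case_a: sealed vial case, white with a grey lid, one of three alike: 170 (x) x 56 (y) x 70 mm high, smooth stiff sides, 0.30 to 0.38 kg; weight tells nothing. Origin: centre of its underside; z up; x along its length to the label end (paper label with bars, clip), which points roughly away from the robot. It stands on the mat, all three parallel to it
- case_b: sealed vial case, white with a grey lid, one of three alike: 170 (x) x 56 (y) x 70 mm high, smooth stiff sides, 0.30 to 0.38 kg; weight tells nothing. Origin: centre of its underside; z up; x along its length to the label end (paper label with bars, clip), which points roughly away from the robot. It stands on the mat, all three parallel to it
- case_c: sealed vial case, white with a grey lid, one of three alike: 170 (x) x 56 (y) x 70 mm high, smooth stiff sides, 0.30 to 0.38 kg; weight tells nothing. Origin: centre of its underside; z up; x along its length to the label end (paper label with bars, clip), which points roughly away from the robot. It stands on the mat, all three parallel to it
- case_a_label (a point): middle of the label on the +x end of case_a: 86 mm from its origin along x, 24 mm up. In one of the three cases (any, never visibly) a loose 0.14 kg vial slides 88 mm along x and knocks on the ends: it goes when tipped over some 20 degrees (30 is sure) or jerked above 3.5 m/s2. Then, held level, the weight lies at that end: 0.12 N m between one end and the other at the wrist; a sound case has no change
- case_b_label (a point): middle of the label on the +x end of case_b: 86 mm from its origin along x, 24 mm up. In one of the three cases (any, never visibly) a loose 0.14 kg vial slides 88 mm along x and knocks on the ends: it goes when tipped over some 20 degrees (30 is sure) or jerked above 3.5 m/s2. Then, held level, the weight lies at that end: 0.12 N m between one end and the other at the wrist; a sound case has no change
- case_c_label (a point): middle of the label on the +x end of case_c: 86 mm from its origin along x, 24 mm up. In one of the three cases (any, never visibly) a loose 0.14 kg vial slides 88 mm along x and knocks on the ends: it goes when tipped over some 20 degrees (30 is sure) or jerked above 3.5 m/s2. Then, held level, the weight lies at that end: 0.12 N m between one end and the other at the wrist; a sound case has no change
- mat: flat grey bench mat, fixed, 400 (x) x 570 (y) x 3 mm, on which the three cases stand in a row along its y, about 220 mm apart; origin: centre of its underside
- scanner: hands-free label scanner on a round stand, fixed, 201 mm high, white head 46 x 76 x 82 mm (x, y, z); origin: centre of its 92 mm round foot, on the bench; its window looks along its own -x, roughly towards the robot
- scanner_window (a point): centre of the scanner's window, on the front of its head, 160 mm above the bench; axes as the scanner's (the window looks level along -x, y across, z up). It reads a label held about 80 mm in front of it
- vial_1: bystander, to be left alone: small glass vial, 30 mm diameter, 58 mm high, standing; origin: centre of its underside
- vial_2: bystander, to be left alone: another such small vial, standing, 30 mm diameter, 58 mm high; origin: centre of its underside
- stamp: bystander, to be left alone: self-inking hand stamp, 52 x 30 x 74 mm, standing; origin: centre of its underside
- marker: bystander, to be left alone: marker pen lying flat, 131 mm long, 13 mm thick; origin on its underside
- tape: bystander, to be left alone: roll of clear tape lying flat, 92 mm diameter, 24 mm high; origin: centre of its underside
- spray: bystander, to be left alone: white disinfectant bottle, 60 mm diameter, 150 mm high, standing; origin: centre of its underside
- wipes: bystander, to be left alone: box of wipes, 110 x 190 x 55 mm, lying; origin: centre of its underside
Things that resemble listed ones, but are neither listed nor needed, are in the scene too. Leave any orange look-alike of the case_c alone.

How it is judged:
By the outcome, as a careful person would: the job done as asked, in the order asked, and still so for the second after the job is handed in, while the arm keeps its last pose, push and grip.
It also fails if it takes over 72 s, if anything falls off the work surface, if the arm or the gripper's body presses on something with over 40 N, if the wrist force passes 120 N, or if a joint passes its speed limit or range.

## Working session

There is one attempt and no reset: what is moved stays moved. The work goes in short steps, Python scripts to look and compute and a shell command to move; the robot and the scene stay as the last step left them, time stands still between calls to the robot, and variables do not carry over. Pictures are saved under pics/ and viewed, at most 10 in all, crops included, and the job is handed in when it is done.

```bash
ls; mkdir -p pics
python3 - <<'E'
from cell import monitor, grab_frame, camera_params
import cv2,numpy as np
for n in("scene","top"):
    f=grab_frame(n);cv2.imwrite(f"pics/{n}0.png",f);p=camera_params(n);print(n,np.round(p["K"],1).tolist(),p["dist_coeffs"],np.round(p["extrinsics"],3).tolist())
print(monitor.get_obs())
E
```

```text
pics
scene [[471.6, 0.0, 319.7], [0.0, 471.6, 235.4], [0.0, 0.0, 1.0]] [-0.00688761  0.          0.          0.          0.        ] [[-0.779, 0.627, 0.014, 0.352], [0.483, 0.615, -0.623, -0.189], [-0.399, -0.479, -0.782, 1.345], [0.0, 0.0, 0.0, 1.0]]
top [[439.1, 0.0, 322.4], [0.0, 439.1, 237.5], [0.0, 0.0, 1.0]] [-0.05600461  0.          0.          0.          0.        ] [[0.025, -1.0, 0.008, 0.011], [-0.99, -0.026, -0.142, 0.51], [0.142, -0.005, -0.99, 1.003], [0.0, 0.0, 0.0, 1.0]]
{'t': 0.1, 'joints': array([-1.39349861e+00,  4.94172543e-01,  1.34609727e+00,  1.00289227e-05,
        1.30245629e+00, -9.55253051e-02]), 'qd': array([ 0.00037551, -0.00053424, -0.00146357, -0.00133852, -0.00084338,
        0.00081126]), 'effort': array([ 2.58416978e-03, -8.83586597e+01, -3.84562504e+01, -1.23156378e-04,
        5.14824438e-03, -2.81085619e-06]), 'ee_pos': array([ 0.16834282, -0.60157948,  0.24471831]), 'orientation': array([[ 9.63014798e-01,  2.69448441e-01, -1.90388894e-04],
       [ 2.69448483e-01, -9.63014157e-01,  1.11738967e-03],
       [ 1.17731705e-04, -1.12736279e-03, -9.99999358e-01]]), 'force': array([ 0.40429419, -0.35019656, -0.50335553]), 'wrist_torque': array([0.04820084, 0.02604792, 0.03444496]), 'grip_force': 0.0, 'grip_width': 0.08566107094954865}
```

View pics/top0.png

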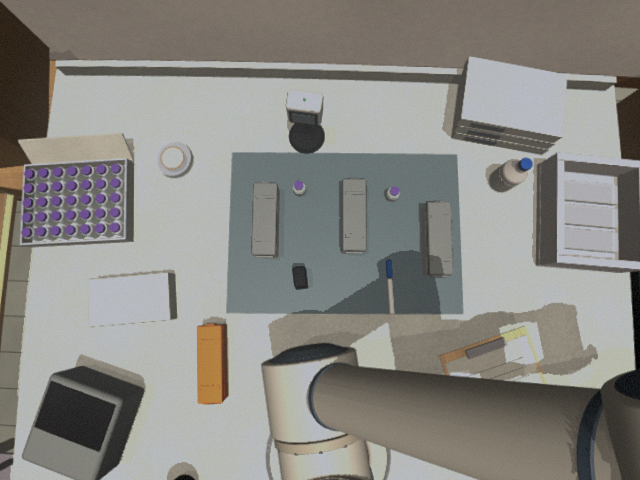

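View pics/scene0.png

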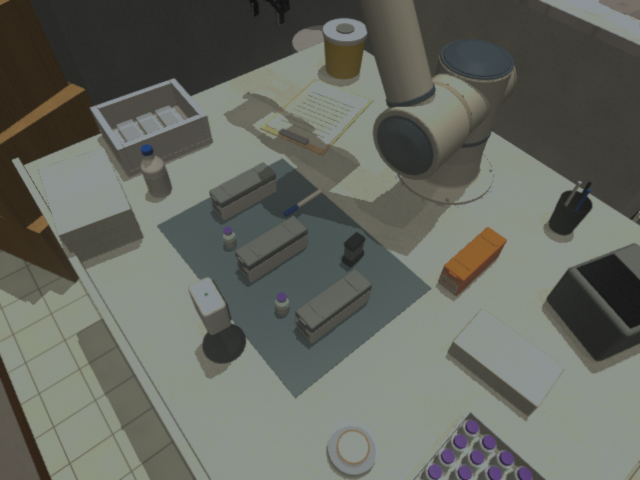

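The top view shows three grey-lidded cases on the mat at (264,219), (354,215) and (438,237). The orange look-alike is off the mat at (212,362). The scanner head is at (304,103) with its foot at (307,137). The vials are at (299,187) and (393,193), the stamp at (300,277) and the marker at (390,285).

```bash
cat > h.py <<'E'
import cv2,numpy as np
from cell import monitor,grab_frame,camera_params
def ray(p,uv,z):
    uv=np.array(uv,float).reshape(-1,1,2)
    n=cv2.undistortPoints(uv,np.array(p["K"]),np.array(p["dist_coeffs"]))[:,0]
    E=np.array(p["extrinsics"]);R=E[:3,:3];c=-R.T@E[:3,3]
    d=np.c_[n,np.ones(len(n))]@R
    return c+d*((z-c[2])/d[:,2])[:,None]
E
python3 - <<'E'
from h import *
f=cv2.imread("pics/top0.png");p=camera_params("top")
for u,v in((264,225),(354,215),(438,245),(310,215),(240,280),(400,260),(304,100),(307,137)):print((u,v),f[v,u])
hsv=cv2.cvtColor(f,cv2.COLOR_BGR2HSV);print([hsv[v,u].tolist() for u,v in((264,225),(354,215),(438,245),(310,215),(400,260))])
m=((f[...,2].astype(int)-f[...,0])>2).astype(np.uint8)*255
m[:155]=0;m[312:]=0;m[:,:235]=0;m[:,460:]=0
m=cv2.morphologyEx(m,cv2.MORPH_OPEN,np.ones((7,7)))
for c in cv2.findContours(m,cv2.RETR_EXTERNAL,cv2.CHAIN_APPROX_NONE)[0]:
    if cv2.contourArea(c)<500: continue
    w=ray(p,c,.073)[:,:2];r=cv2.minAreaRect((w*1000).astype(np.float32));print(cv2.boundingRect(c),np.round(r[0]),np.round(r[1]),r[2])
cr=cv2.resize(np.vstack([f[80:290,240:460]]),None,fx=2.7,fy=2.7,interpolation=cv2.INTER_CUBIC);cv2.imwrite("pics/crop1.png",cv2.convertScaleAbs(cr,alpha=1.3))
E
```

```text
(264, 225) [130 137 137]
(354, 215) [130 134 137]
(438, 245) [130 137 137]
(310, 215) [118 118 106]
(240, 280) [126 125 115]
(400, 260) [80 80 71]
(304, 100) [ 96 126  95]
(307, 137) [52 52 51]
[[30, 13, 137], [17, 13, 137], [30, 13, 137], [90, 26, 118], [90, 29, 80]]
(428, 202, 24, 72) [ 512. -245.] [165.  53.] 1.1896671056747437
(252, 182, 26, 73) [547. 159.] [168.  56.] 1.1715649366378784
(342, 179, 24, 73) [560. -46.] [169.  53.] 0.6071261763572693
```

View pics/crop1.png

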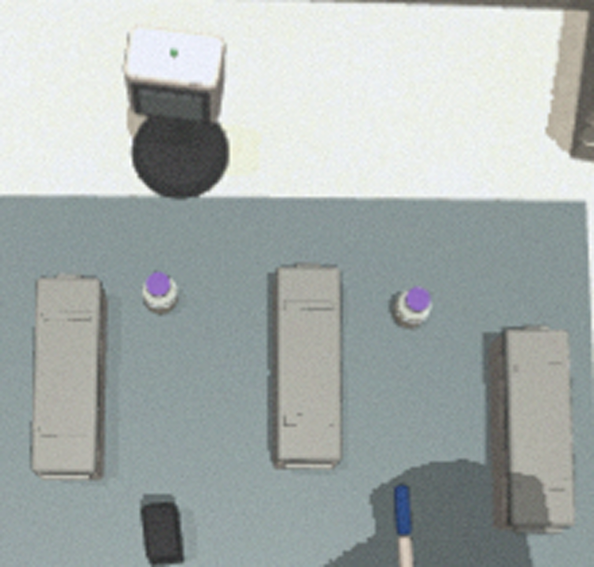

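The crop confirms three alike grey-lidded white cases, and the orange one is not among them. The scanner's dark window faces the robot and is slightly yawed. Next I enlarge the scanner in both views.

Run:
```python
import cv2,numpy as np
a=cv2.imread("pics/top0.png")[85:160,275:340];b=cv2.imread("pics/scene0.png")[270:365,175:255]
a=cv2.resize(a,(390,450),interpolation=cv2.INTER_CUBIC);b=cv2.resize(b,(400,475),interpolation=cv2.INTER_CUBIC)
o=np.zeros((475,790,3),np.uint8);o[:450,:390]=a;o[:,390:]=b;cv2.imwrite("pics/scan.png",o)
```

```text
(no output)
```

View pics/scan.png

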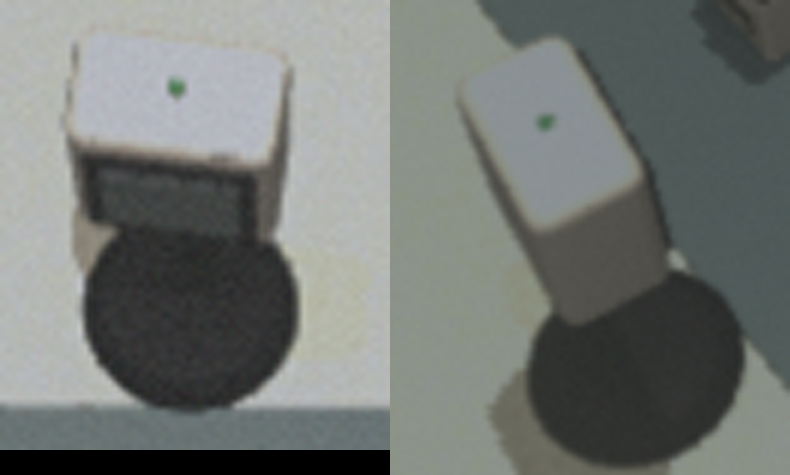

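Left panel (top view): the scanner head's top corners are near (75,33), (292,57), (270,166) and (66,146), and the window frame's top edge runs (88,157) to (256,180). Right panel (scene view): the head's top corners are near (460,92), (562,36), (645,175) and (538,232). The foot shows in both.

Run:
```python
from h import *
t=camera_params("top");s=camera_params("scene")
T=lambda l:[(275+u/6-.4,85+v/6-.4) for u,v in l]
S=lambda l:[(175+(u-390)/5-.4,270+v/5-.4) for u,v in l]
a=ray(t,T([(75,33),(292,57),(270,166),(66,146),(176,88)]),.201)[:,:2]
b=ray(s,S([(460,92),(562,36),(645,175),(538,232),(546,122)]),.201)[:,:2]
print(np.round(a*1000),a[:4].mean(0));print(np.round(b*1000),b[:4].mean(0))
print("win",np.round(ray(t,T([(88,157),(256,180)]),.190)*1000),np.round(ray(t,T([(92,222),(250,242)]),.13)*1000))
print("foot",np.round(ray(t,T([(83,305),(298,305),(190,411)]),.005)*1000),np.round(ray(s,S([(527,370),(745,350),(620,467)]),.005)*1000))
for n,x in(("t",a),("s",b)):
    r=cv2.minAreaRect((x[:4]*1000).astype(np.float32));print(n,r)
```

```text
[[797. 107.]
 [790.  31.]
 [749.  38.]
 [755. 109.]
 [777.  71.]] [0.77252692 0.07108454]
[[793.  42.]
 [752.  44.]
 [759. 113.]
 [800. 109.]
 [775.  72.]] [0.77601728 0.07688877]
win [[756. 102. 190.]
 [749.  42. 190.]] [[757. 104. 130.]
 [750.  45. 130.]]
foot [[772. 117.   5.]
 [775.  26.   5.]
 [727.  70.   5.]] [[809.  48.   5.]
 [732.  97.   5.]
 [801. 109.   5.]]
t ((772.2670288085938, 70.96823120117188), (76.52045440673828, 42.19279098510742), 84.79783630371094)
s ((775.9556884765625, 76.42845153808594), (69.9572525024414, 41.18605422973633), 84.16667175292969)
```

```bash
python3 -m crank '[50,52,0,-0.04,100,104,0,-0.08,150,156,0,-0.12,200,208,0,-0.16,250,259,0,-0.2,300,311,0,-0.24,335,347,-20,-0.258,344,357,-45,-0.258,344,357,-45,-0.258]' 1
python3 - <<'E'
from h import *
p=camera_params("wrist");f=grab_frame("wrist");cv2.imwrite("pics/w1.png",f);o=monitor.get_obs();print(o["ee_pos"],o["joints"],np.round(p["extrinsics"],3).tolist())
f=grab_frame("top");cv2.imwrite("pics/top1.png",f)
E
```

```text
t: 1.23
ee_pos: [0.5132, -0.2417, 0.1981]
orientation: [[1.0, 0.018, -0.003], [0.018, -1.0, 0.002], [-0.003, -0.002, -1.0]]
force: [-0.9, -0.8, 0.1]
grip_width: 0.0856
grip_force: 0.0
[ 0.51285281 -0.24289555  0.19880083] [-5.47602274e-01  4.64425535e-01  1.54531370e+00  1.17725489e-04
  1.13447898e+00  1.00550535e+00] [[0.018, -1.0, -0.003, -0.25], [-0.958, -0.018, 0.285, 0.463], [-0.285, -0.002, -0.959, 0.479], [0.0, 0.0, 0.0, 1.0]]
```

View pics/w1.png

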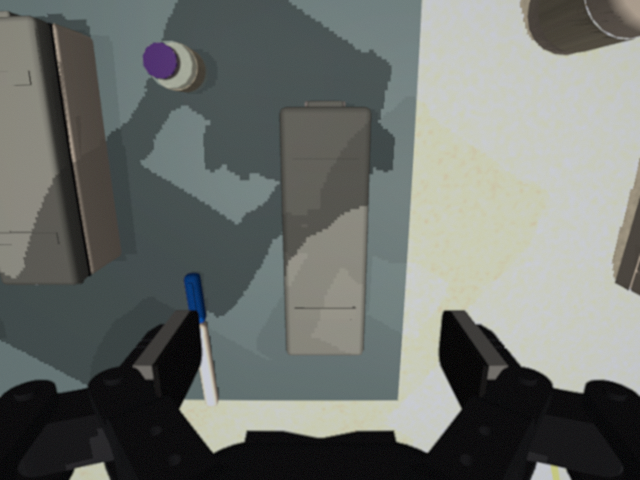

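The wrist view shows the right case's lid with corners (281,108), (370,108), (363,354) and (287,354). The marker is at (200,335) and a vial at (170,65).

Run:
```python
from h import *
import json
p=camera_params("wrist")
w=ray(p,[(281,108),(370,108),(363,354),(287,354),(195,275),(213,402)],.073)[:,:2];print(np.round(w*1000));print(w[:4].mean(0), p["K"])
q=w[:2].mean(0)-w[2:4].mean(0);print(np.arctan2(q[1],q[0]))
print(np.round(ray(p,[(195,275),(213,402)],.01)*1000))
```

```text
[[ 592. -220.]
 [ 593. -273.]
 [ 425. -276.]
 [ 424. -222.]
 [ 484. -160.]
 [ 382. -166.]]
[ 0.50854366 -0.24773128] [[406.32757592   0.         319.9075332 ]
 [  0.         406.32757592 242.75987612]
 [  0.           0.           1.        ]]
0.017691777139844506
[[ 459. -140.   10.]
 [ 332. -147.   10.]]
```

```bash
python3 -m crank '[-3,-3,-40,0,-3,-3,-85,0,-3,-3,-120,0,-3,-3,-145,0,-3,-3,-160,0,-3,-3,-160,0,-3,-3,-160,0]' 1
python3 -m crank '[0,0,0,0,0,0,0,0,0,0,0,0,0,0,0,0,0,0,0,0,0,0,0,0]' -1 90
python3 -m crank '[0,0,20,0,0,0,60,0,0,0,100,0,0,0,120,0,0,0,120,0,0,0,120,0,0,0,120,0]'; python3 -c "
from h import *
print(monitor.get_obs()['wrist_torque'],monitor.get_obs()['ee_pos'])"
```

```text
t: 2.2
ee_pos: [0.5098, -0.2485, 0.0413]
orientation: [[1.0, 0.014, 0.001], [0.014, -1.0, -0.001], [0.001, 0.001, -1.0]]
force: [-0.1, -0.4, 1.3]
grip_width: 0.0852
grip_force: 0.0
t: 2.95
ee_pos: [0.5097, -0.2479, 0.0413]
orientation: [[1.0, 0.015, 0.001], [0.015, -1.0, -0.0], [0.001, 0.0, -1.0]]
force: [-2.4, 2.5, 12.5]
grip_width: 0.0549
grip_force: 95.3
t: 3.82
ee_pos: [0.5089, -0.2476, 0.1591]
orientation: [[1.0, 0.015, -0.002], [0.015, -1.0, 0.001], [-0.002, -0.001, -1.0]]
force: [0.5, 0.9, -4.4]
grip_width: 0.0552
grip_force: 96.1
[ 0.00974131  0.04575267 -0.04065142] [ 0.508873   -0.24755108  0.15913252]
```

```bash
cat > tq.py <<'E'
from h import *
T=[]
for i in range(6): T.append(np.r_[monitor.get_obs()["wrist_torque"],monitor.get_obs()["force"]]);grab_frame("top")
o=monitor.get_obs();print("TQ",np.round(np.mean(T,0),3),"sd",np.round(np.std(T,0),3)[:3],np.round(o["ee_pos"],4),o["t"])
E
python3 tq.py
python3 -m crank '[15,0,0,0,65,0,0,0,125,0,0,0,65,0,0,0,5,0,0,0,-25,0,0,0,-40,0,0,0,-45,0,0,0,-45,0,0,0,-45,0,0,0]';python3 tq.py
python3 -m crank '[-15,0,0,0,-65,0,0,0,-125,0,0,0,-65,0,0,0,-5,0,0,0,25,0,0,0,40,0,0,0,45,0,0,0,45,0,0,0,45,0,0,0]';python3 tq.py
```

```text
TQ [ 0.005  0.015 -0.022  0.331  0.095 -3.578] sd [0.029 0.038 0.027] [ 0.5093 -0.2478  0.16  ] 4.125
t: 5.38
ee_pos: [0.4654, -0.2481, 0.1602]
orientation: [[1.0, 0.015, 0.001], [0.015, -1.0, -0.0], [0.001, 0.0, -1.0]]
force: [-0.4, -0.7, -3.3]
grip_width: 0.0554
grip_force: 98.8
TQ [-2.000e-03  4.800e-02 -3.000e-03  1.600e-01  1.300e-02 -3.234e+00] sd [0.012 0.036 0.022] [ 0.4646 -0.2479  0.1602] 5.675
t: 6.92
ee_pos: [0.5084, -0.2479, 0.1603]
orientation: [[1.0, 0.014, -0.001], [0.014, -1.0, 0.0], [-0.001, -0.0, -1.0]]
force: [-0.1, 0.2, -3.7]
grip_width: 0.0549
grip_force: 100.8
TQ [ 0.008 -0.036  0.004 -0.199 -0.113 -3.38 ] sd [0.02  0.028 0.013] [ 0.5092 -0.248   0.1603] 7.225
```

The difference is suggestive (0.08) but not conclusive. I'll repeat with a fuller stroke and longer averaging.

```bash
sed -i 's/range(6)/range(12)/' tq.py
python3 -m crank '[20,0,0,0,80,0,0,0,142,0,0,0,80,0,0,0,18,0,0,0,-20,0,0,0,-40,0,0,0,-45,0,0,0,-45,0,0,0,-45,0,0,0]'|head -1;python3 tq.py
python3 -m crank '[-20,0,0,0,-80,0,0,0,-142,0,0,0,-80,0,0,0,-18,0,0,0,20,0,0,0,40,0,0,0,45,0,0,0,45,0,0,0,45,0,0,0]'|head -1;python3 tq.py
```

```text
t: 8.48
TQ [ 1.500e-02  5.700e-02  3.000e-03 -1.720e-01 -1.250e-01 -3.049e+00] sd [0.023 0.023 0.024] [ 0.4644 -0.2479  0.1603] 9.075
t: 10.32
TQ [-3.000e-03 -3.400e-02  5.000e-03 -2.700e-02  9.600e-02 -3.206e+00] sd [0.026 0.022 0.025] [ 0.5094 -0.2479  0.1603] 10.925
```

```bash
python3 -m crank '[-5,0,0,0,-15,0,0,0,-30,0,0,0,-40,0,0,0,-45,0,0,0,-45,0,0,0,-45,0,0,0]'|head -1;python3 tq.py
python3 -m crank '[10,0,0,0,40,0,0,0,100,0,0,0,160,0,0,0,98,0,0,0,36,0,0,0,0,0,0,0,0,0,0,0,0,0,0,0]'|head -1;python3 tq.py
```

```text
t: 11.8
TQ [ 2.100e-02 -4.200e-02  1.000e-03  3.500e-02 -5.000e-03 -3.504e+00] sd [0.04  0.038 0.03 ] [ 0.4644 -0.2479  0.1603] 12.4
t: 13.52
TQ [-1.700e-02  4.800e-02  2.000e-03  1.130e-01  1.620e-01 -3.272e+00] sd [0.02  0.033 0.033] [ 0.4644 -0.2479  0.1603] 14.125
```

At the same pose the torque about y changes from -0.042 to +0.048, so it follows the shake direction, not the pose. I'll check that the case isn't simply slipping in the grip.

Run:
```python
from h import *
f=grab_frame("wrist");cv2.imwrite("pics/w2.png",f);o=monitor.get_obs();print(o["ee_pos"])
```

```text
[ 0.46442504 -0.24788969  0.16027784]
```

View pics/w2.png

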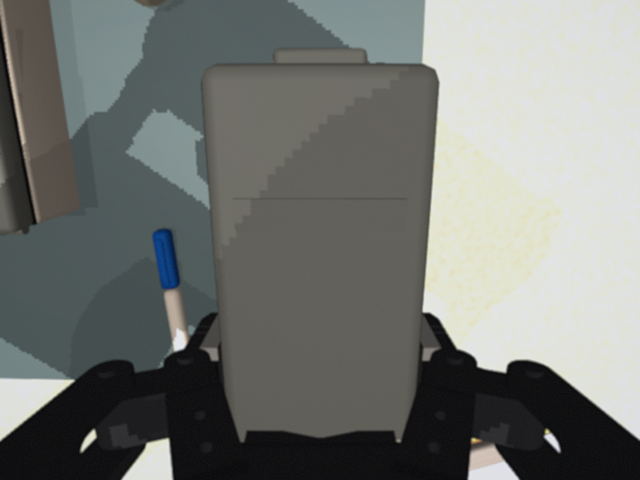

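The case's lid front edge is at row 65, columns 204–438, and the clip is above it. The case sits square in the pads. I'll shake it to the other end and compare this edge.

```bash
python3 -m crank '[-20,0,0,0,-80,0,0,0,-142,0,0,0,-80,0,0,0,-18,0,0,0,20,0,0,0,40,0,0,0,45,0,0,0,45,0,0,0,45,0,0,0]'|head -1;python3 tq.py
python3 - <<'E'
from h import *
p=camera_params("wrist");g=grab_frame("wrist");o=monitor.get_obs();cv2.imwrite("pics/w3.png",g);f=cv2.imread("pics/w2.png")
for im in (f,g):
    d=im[:,:,2].astype(int)-im[:,:,0]
    m=((d>2)&(im[:,:,1]<140)).astype(np.uint8);cols=m[:,240:270]
    print([int(np.argmax(m[55:,c])+55) for c in (225,240,255,390,400,420)], cols[60:75].mean(1).round(1))
    print(np.round(cv2.cvtColor(im,cv2.COLOR_BGR2GRAY)[190:206,260:380].mean(1)))
w=ray(p,[(204,67),(438,67)],o["ee_pos"][2]+.032)[:,:2];print(w,o["ee_pos"])
E
```

```text
t: 15.42
TQ [ 0.004 -0.058  0.017  0.109 -0.02  -3.248] sd [0.025 0.025 0.019] [ 0.5094 -0.2479  0.1603] 16.025
[64, 64, 64, 65, 65, 65] [0. 0. 0. 0. 1. 1. 1. 1. 1. 1. 1. 1. 1. 1. 1.]
[98. 98. 98. 98. 98. 98. 98. 94. 87. 90. 95. 97. 97. 97. 97. 97.]
[64, 64, 64, 65, 65, 65] [0. 0. 0. 0. 1. 1. 1. 1. 1. 1. 1. 1. 1. 1. 1.]
[98. 98. 98. 98. 98. 98. 98. 94. 86. 85. 92. 96. 97. 97. 97. 97.]
[[ 0.59227963 -0.2208562 ]
 [ 0.59303265 -0.27311184]] [ 0.50938286 -0.24789181  0.16026322]
```

The lid edge hasn't moved (rows 64–65 both times) and the torque swings about 0.1 N·m every time, so this is the rattling case. I'll carry it up to a spot before the scanner and look once more at the head.

```bash
python3 -m crank '[0,15,30,0,10,50,70,-0.02,20,100,100,-0.04,35,150,114,-0.06,45,200,114,-0.08,60,250,114,-0.1,70,295,114,-0.12,77,325,114,-0.12,79,339,114,-0.12,79,339,114,-0.12]'
python3 - <<'E'
from h import *
grab_frame("top");grab_frame("top")
o=monitor.get_obs();p=camera_params("wrist");g=grab_frame("wrist");cv2.imwrite("pics/w4.png",g);print(o["ee_pos"],o["orientation"])
import pickle;pickle.dump(p,open("w4.pkl","wb"))
E
```

```text
t: 17.32
ee_pos: [0.5883, 0.0914, 0.2741]
orientation: [[0.995, -0.104, -0.0], [-0.104, -0.995, -0.0], [-0.0, 0.0, -1.0]]
force: [-0.0, 0.0, -3.2]
grip_width: 0.055
grip_force: 101.9
[0.58819024 0.09029462 0.27421744] [[ 9.94432710e-01 -1.05373152e-01 -2.89423846e-04]
 [-1.05373239e-01 -9.94432697e-01 -3.01874457e-04]
 [-2.56003073e-04  3.30691362e-04 -9.99999913e-01]]
```

View pics/w4.png

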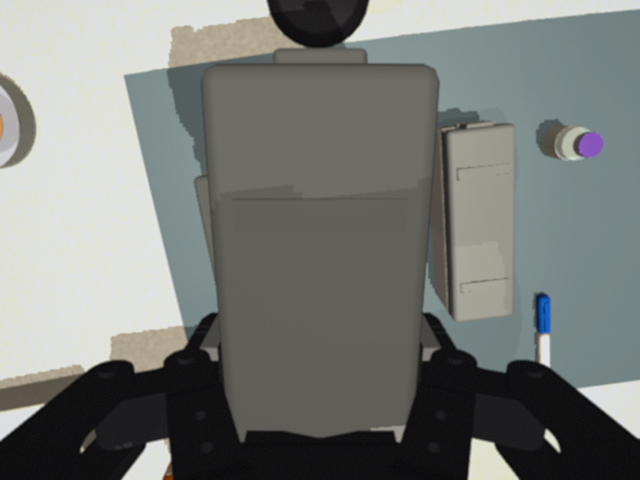

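The wrist view shows only the scanner's foot at (318,0–45), laterally centred on the held case (columns 204–438). I'll go higher so the head comes into view.

```bash
python3 -m crank '[-5,0,30,0,-10,0,80,0,-10,0,120,0,-10,0,140,0,-10,0,150,0,-10,0,150,0,-10,0,150,0]'|head -2
python3 - <<'E'
from h import *
import pickle
grab_frame("top")
o=monitor.get_obs();p=camera_params("wrist");g=grab_frame("wrist");print(o["ee_pos"]);pickle.dump(p,open("w5.pkl","wb"))
cv2.imwrite("pics/w5.png",cv2.resize(g[:150,220:420],None,fx=4,fy=4,interpolation=cv2.INTER_CUBIC))
E
```

```text
t: 18.35
ee_pos: [0.5781, 0.0909, 0.4231]
[0.57811309 0.09093173 0.42311668]
```

View pics/w5.png

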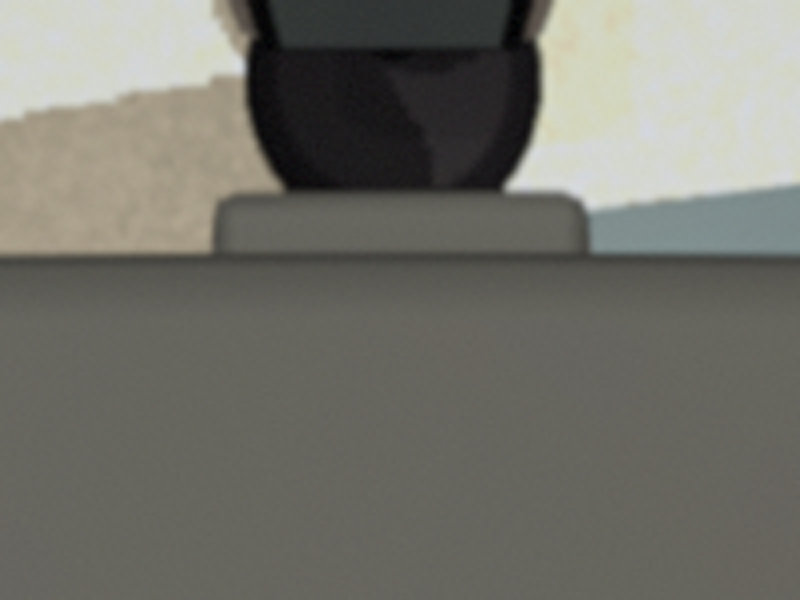

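The window's lower edge runs (268,48) to (508,50) in the crop, parallel to the case front, with its middle at column 388. The clip's middle is at column 401.

Run:
```python
from h import *
import pickle
p=pickle.load(open("w5.pkl","rb"))
q=[(220+u/4-.4,v/4-.4) for u,v in((268,48),(508,50),(250,48),(535,48))]
for z in(.125,.135,.145):
    w=ray(p,q,z)[:,:2];d=w[0]-w[1];m=(w[0]+w[1])/2;print(z,np.round(w*1000,1).tolist(),"mid",m,"yaw",np.arctan2(-d[0],d[1]))
```

```text
0.125 [[754.2, 104.0], [747.7, 47.3], [754.7, 108.2], [747.5, 40.9]] mid [0.75096797 0.07563648] yaw -0.11389615173304508
0.135 [[751.7, 103.5], [745.4, 48.1], [752.2, 107.6], [745.2, 41.9]] mid [0.74857715 0.07581569] yaw -0.11389615173304594
0.145 [[749.3, 103.0], [743.1, 49.0], [749.7, 107.1], [742.9, 42.9]] mid [0.74618633 0.0759949 ] yaw -0.1138961517330448
```

```bash
python3 -m crank '[0,0,-20,0,2,0,-60,0,4,1,-105,-0.002,6,1,-150,-0.004,9,2,-190,-0.005,9,2,-220,-0.005,9,2,-240,-0.005,9,2,-249,-0.005,9,2,-249,-0.005,9,2,-249,-0.005]'
python3 - <<'E'
from h import *
f=grab_frame("top");s=grab_frame("scene")
a=f[60:300,200:480];b=s[200:380,150:350]
o=np.zeros((480,795,3),np.uint8);a=cv2.resize(a,(420,360));b=cv2.resize(b,(375,337));o[:360,:420]=a;o[:337,420:]=b;cv2.imwrite("pics/fin.png",cv2.convertScaleAbs(o,alpha=1.3))
st=monitor.get_obs();print(st["t"],st["ee_pos"],st["qd"].round(3),np.arctan2(st["orientation"][1,0],st["orientation"][0,0]))
E
```

```text
t: 19.7
ee_pos: [0.5879, 0.0931, 0.1761]
orientation: [[0.994, -0.11, 0.001], [-0.11, -0.994, 0.0], [0.001, -0.0, -1.0]]
force: [0.1, -0.0, -3.2]
grip_width: 0.0549
grip_force: 101.9
19.8 [0.58783362 0.0931393  0.17611332] [ 0.     0.001  0.003  0.    -0.001  0.001] -0.11024912795559748
```

View pics/fin.png

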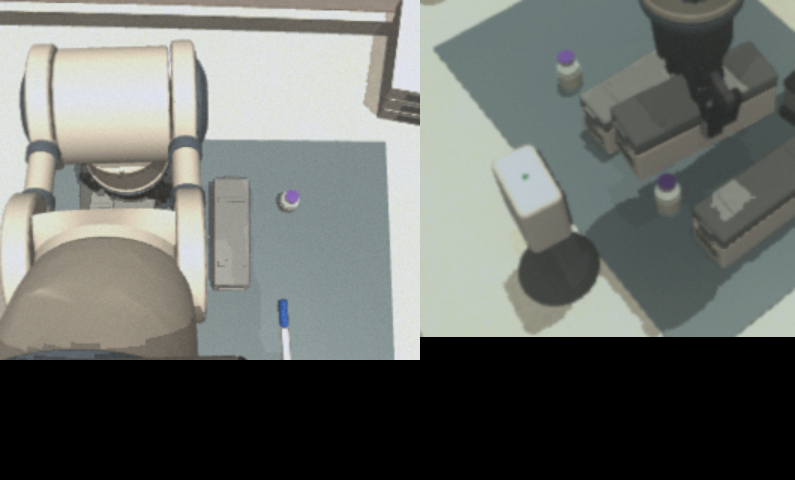

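The final view shows the held case raised, its label end facing the scanner with a gap. The other cases and vials are standing undisturbed. I'll check the held lid's front corners at picture (614,103) and (636,140), then confirm.

Run:
```python
from h import *
s=camera_params("scene")
E=np.array(s["extrinsics"]);c=np.array([np.cos(-.11),np.sin(-.11)]);n=np.array([-c[1],c[0]])
t=np.array([.5878,.0931])
P=[np.r_[t+.083*c+k*n,z] for z in(.208,.138) for k in(.027,-.027)]
q=cv2.projectPoints(np.array(P),cv2.Rodrigues(E[:3,:3])[0],E[:3,3],np.array(s["K"]),np.array(s["dist_coeffs"]))[0][:,0]
print(np.round((q-[150,200])*[1.875,1.872]+[420,0]))
```

```text
[[635. 143.]
 [610. 105.]
 [641. 181.]
 [616. 144.]]
```

```bash
python3 -m crank '[0,0,-2,0,0,0,-2,0,0,0,-2,0,0,0,-2,0,0,0,-2,0,0,0,-2,0]' && python3 -c "
from cell import order
print(order.close_job())"
```

```text
t: 20.55
ee_pos: [0.5874, 0.0931, 0.1733]
orientation: [[0.994, -0.11, -0.0], [-0.11, -0.994, 0.0], [-0.0, -0.0, -1.0]]
force: [-0.4, -0.2, -3.4]
grip_width: 0.0548
grip_force: 101.9
the job is handed in; nothing more can be done
None
```

The first case I tried (the right-hand one as seen from the robot) rattles: its end-to-end torque swings about 0.1 N·m with no slip in the grip. I handed the job in at about 20.6 s, holding it level and still with its label facing the scanner window about 8 cm away. The other two cases were never moved.

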